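# Load the microscope carousel and index it

## Robot

A 6-joint arm with a two-finger parallel gripper is mounted at the origin on the work surface. World frame = base frame: x ahead of the robot, y to its left, z up, the work surface at z = 0. Lengths are in m, angles in degrees, forces in N, time in s.
With the tool pointing down it reaches from about 0.275 to 0.875 m from the base axis. Payload 12.5 kg.
Tool frame: the origin (TCP) lies between the finger pads; the fingertips stand 14 mm ahead of it and the grasp point (between the pads) lies 5 mm behind it; z points along the fingers, y is the line along which they close (so a half turn about z gives the same grasp; the last joint's range is limited). The gripper opens to 85 mm and grips with 20 to 120 N. Pads are 22 mm wide; open, the fingers measure 114 mm over their backs; the gripper's body (76 mm by 85 mm) begins 54 mm behind the grasp point. The pads swing forward as they close: fully open they stand 13 mm farther back than shut.
Start: joints at [-81.28, 20.094, 94.641, -0, 65.266, -4.847], TCP at [0.129, -0.535, 0.245] pointing down, gripper open.
Joint ranges: [-157.81, 157.81], [-45, 120.19], [0.68, 151.7], [-89.99, 269.99], [4.06, 180], [-164.3, 164.3]. Speed limits (degrees/s): [127.2, 127.2, 159.86, 180, 180, 180].

## Interface

Orientations are given as a 3x3 rotation matrix whose columns are the frame's x, y, z axes.
In Python, from workcell import r gives the robot as it stands. Calls block until the motion is done:
- r.move_ptp(position, orientation): joint-space move of the TCP to a pose.
- r.move_linear(position, feed=0.15, frame=None): straight line of the TCP; frame=None keeps the orientation; feed is the mean speed in m/s.
- r.move_j(angles): joint-space move.
- r.gripper_to(opening, f_grip=None): finger opening in m; f_grip is the grip in N (None keeps the last); returns when the fingers have stopped.
- r.pause(seconds).
- r.ik(position, orientation): joint angles nearest the present ones, or None.
- r.snapshot(name): name is "scene" or "top"; returns the picture (420x560x3 uint8, blue, green, red); there is no depth.
- r.get_calibration(name): a dict with "fovy" (degrees; the focal length in pixels is half the picture's height over the tangent of half this angle, whatever the lens; pixels are square), "cx", "cy" (the principal point, pixels), "xyz" and "orientation" of the camera in the world. Camera axes: x right, y down, z forward; pixel columns grow to the right and rows downward; lengths in m; the calibration is good to about 2 mm. A picture is of the moment at which its call begins. get_calibration takes no time and is no camera call.
A pose or a line that the arm cannot do raises r.PlanningError and nothing moves.
- r.close_job(): hands the job in; it is judged then, once.
Readings, each from a call of its own:
- r.read_clock(): time.
- r.read_qpos(): joint angles.
- r.read_qvel(): joint speeds.
- r.read_joint_torque(): joint torques, N m.
- r.read_tool_pos(): TCP position.
- r.read_ee_rot(): TCP orientation.
- r.read_contact_force(): force on the tool from outside, world axes, zero at the start.
- r.read_torque(): the same for the moment, N m.
- r.read_opening(): finger opening in m.
- r.read_grip_force(): force on a finger pad.
Only numpy, scipy, OpenCV 4.12 (cv2) and the standard library are available. Lean on these libraries where they do the work, as an engineer would, in place of code of your own. Each camera call takes 0.05 s, during which the arm holds its last target. There are 200 camera calls.

## Task

Nest the sorting cups on the microscope's turntable: take the orange cup from its sloping stand and stand it in the blue dish that is fixed to the turntable, then stand the slim steel cup inside the orange one. Then push the turntable round (its two brass posts are there for that) until the red line on its rim meets the red index tab on the base, so that the nest comes to rest under the lens. Do not touch the microscope, and leave the things lying about where they are.

Things in the scene. Friction and masses are not known exactly. Their poses are not given: they have to be found in the camera images.
- stage: fixed white round base, 125 mm radius, 12 mm thick, with the turntable on it and the microscope's foot at its rear (+x of its frame). Origin on the table under the turntable's axis; z up. The turntable is an aluminium disc of 115 mm radius, its top face 32 mm above the table; two small specimens on it, 75 mm from the axis and 135 degrees either way round from the blue dish, rise less than 25 mm above the disc.
- carousel (a joint): free turntable's angle in rad about the vertical axis of stage, counter-clockwise from above positive, no end stops (values beyond pi occur); 0 (or any whole turn) is lined up with the index, the nest below the lens. It turns with light friction (about 0.06 N m) and stops almost at once when no longer pushed; it may be turned either way.
- nest (a point): centre of the inner floor of the blue dish fixed on the turntable, 65 mm from the axis, 36 mm above the table. The dish has outer diameter 76, inner 70, and its rim is 22 mm above this point.
- post_left (a point): top of a brass post, 12 mm diameter with a 15 mm ball head, on the turntable 98 mm from the axis, 55 degrees counter-clockwise from the dish; this point is 77 mm above the table (ball's top at 82), the post stands up from the disc at 32 mm.
- post_right (a point): top of the other, equal brass post, 55 degrees clockwise from the dish.
- pointer (a point): outer end of the red line on the turntable's rim, 115 mm from the axis, diametrically opposite the dish; on the disc's top face.
- index_mark (a point): the place on the fixed base where the pointer's end must come: 115 mm from the axis in direction -x of stage (the robot's side), just inside a red tab 6 mm wide and 22 mm high standing on the base's rim.
- lens (a point): centre of the lens's underside, 165 mm above the table, 65 mm from the turntable's axis in direction +x of stage. The microscope's barrel above it is 64 mm in diameter from 195 to 265 mm height; above that a head 85 mm wide (across y) and 60 mm deep to 300 mm height, with eyepieces to 350 mm leaning to the rear. An arm 30 mm wide at 228 to 262 mm height joins it to the pillar (28 mm diameter, 342 mm high) 155 mm from the axis in direction +x.
- microscope: the fixed microscope that stands on the base's rear and overhangs the turntable; its origin and axes are those of stage. Not to be touched.
- rack: fixed wooden board, 235 mm wide (y), 120 mm deep (x), 8 mm thick, carrying two wooden stands side by side along y, about 115 mm apart, one for each cup (either may be on the left). Origin on the table under the board's middle.
- stand_medium: fixed wooden stand of the orange cup, 90 mm wide (y): holds the cup on a slope of 35 degrees, low edge towards its -x (the robot), so the cup leans about 35 degrees with its mouth towards the robot. Lip at the low edge 25 mm high, ledges at the sides 10 mm high, measured square to the slope. Origin on the rack board under the cup.
- stand_small: the like stand of the slim steel cup, same width, slope and ledges, but with a lip 42 mm high. Origin on the rack board under the cup.
- cup_medium: orange plastic cup, straight round wall, outer diameter 60, inner 54, height 58, about 60 g; origin at the centre of its underside (floor 4 mm thick), z along its axis to the mouth. Starts leaning in its stand; the centre of its underside is about 60 mm above the table.
- cup_small: slim steel cup, straight round wall, outer diameter 38, inner 32, height 85, about 50 g; origin at the centre of its underside (floor 4 mm thick), z along its axis to the mouth. Starts leaning in the other stand; the centre of its underside is about 60 mm above the table.
- jar_amber: bystander: small amber jar, diameter 36, height 60; origin under its centre
- mineral: bystander: brown and white stone, 36 x 30, 36 mm high; origin under its centre
- specimen_box: bystander: open white card box 60 x 60, 28 mm high; origin under its centre
- loupe: bystander: folding magnifier lying flat, 14 mm high; origin under its round lens of 36 mm diameter, black handle to 65 mm along its x
- brush: bystander: brush lying flat along its x, 150 mm long; origin under its middle
- jar_white: bystander: white jar, diameter 48, height 80; origin under its centre
There are look-alikes about, which are no part of the job. There is more than one size of the cup_medium; the job needs the smallest. What is shaped like the cup_small but black or green is not meant.

How it is judged (in metres and radians):
On the way, in this order (a step that is already met when the one before it is completed fails the run):
1. the orange cup stands upright on the floor of the blue dish, let go (horizontal distance between cup_medium and nest below 0.008 m and z of cup_medium in the frame of nest between -0.004 and 0.004 m and angle between cup_medium's own z axis and vertical below 0.12 rad and linear speed of cup_medium below 0.03 m/s and contact force between the fingers and cup_medium below 0.1 N), for 0.2 s.
2. the steel cup stands upright on the floor of the orange cup in the dish, let go (horizontal distance between cup_medium and nest below 0.008 m and z of cup_medium in the frame of nest between -0.004 and 0.004 m and angle between each of cup_medium, cup_small's own z axis and vertical below 0.12 rad and linear speed of each of cup_medium, cup_small below 0.03 m/s and horizontal distance between cup_small and nest below 0.018 m and z of cup_small in the frame of nest between -0.004 and 0.008 m and horizontal distance between cup_small and cup_medium below 0.011 m and contact force between the fingers and cup_small below 0.1 N), for 0.2 s.
3. the turntable rests with its red line at the index tab, the cups still nested (horizontal distance between pointer and index_mark below 0.006 m and velocity of joint carousel between -0.05 and 0.05 rad/s and horizontal distance between cup_medium and nest below 0.008 m and z of cup_medium in the frame of nest between -0.004 and 0.004 m and angle between each of cup_medium, cup_small's own z axis and vertical below 0.12 rad and linear speed of each of cup_medium, cup_small below 0.03 m/s and horizontal distance between cup_small and nest below 0.018 m and z of cup_small in the frame of nest between -0.004 and 0.008 m and horizontal distance between cup_small and cup_medium below 0.011 m), for 0.3 s.
At the end, for the whole second after the job is handed in: The red line's end is within 6 mm of the index mark and the turntable is still; the orange cup stands on the dish's floor and the steel cup on the orange cup's floor, both upright within 7 degrees and at rest (all of step 3); the robot touches nothing.
It fails at once if the microscope is pushed (more than 2 N) (contact force between anything else and microscope above 2 N).
It fails at once if a bystander (amber or white jar, mineral, specimen box, loupe, brush) is moved more than 20 mm (distance of any of jar_amber, mineral, specimen_box, loupe, brush, jar_white from where it was at the start of the episode above 0.02 m).
It also fails if it takes over 72 s, if anything falls off the work surface, if the arm or the gripper's body presses on something with over 40 N, if the wrist force passes 120 N, or if a joint passes its speed limit or range.

## Working session

There is one attempt and no reset: what is moved stays moved. The work goes in short steps, each a Python script; the robot and the scene stay as the last script left them, time stands still between calls to the robot, and variables do not carry over. Pictures are saved under pics/ and viewed, at most 10 in all, crops included, and the job is handed in when it is done.

```bash
ls; mkdir -p pics
python3 - <<'E'
from workcell import r
import cv2, numpy as np, json
for n in ("scene","top"):
    cv2.imwrite(f"pics/{n}0.png", r.snapshot(n)); c=r.get_calibration(n); print(n,{k:np.round(v,4).tolist() for k,v in c.items()if k!='name'})
print(r.read_clock())
E
```

```text
pics
scene {'fovy': 52.3208, 'cx': 279.7897, 'cy': 209.9932, 'xyz': [1.055, -0.209, 1.1011], 'orientation': [[0.4557, 0.7355, -0.5014], [0.8901, -0.3784, 0.2539], [-0.003, -0.5621, -0.8271]]}
top {'fovy': 46.587, 'cx': 284.101, 'cy': 213.4003, 'xyz': [0.2087, 0.0701, 1.5654], 'orientation': [[0.0092, -0.9857, 0.1685], [-0.9999, -0.0099, -0.0035], [0.0051, -0.1685, -0.9857]]}
0.1
```

View pics/scene0.png

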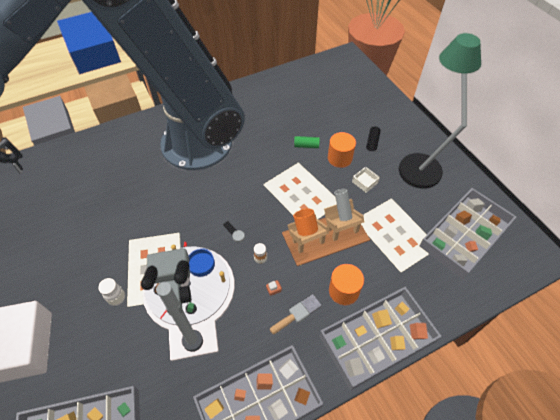

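View pics/top0.png

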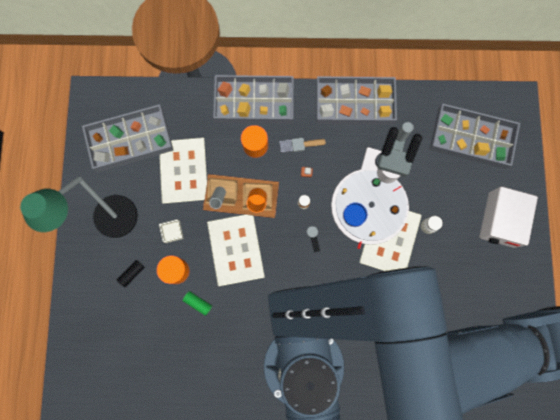

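The scene view shows the stage with its blue dish at (201,262). The rack is at (325,232), with the orange cup at (305,220) and the steel cup at (343,205). In the top view the dish is at (355,215), the disc at (370,205), the rack at (240,196), the red tab near (360,245) and the red line near (397,188). I'll zoom in next.

```bash
cat > h.py <<'E'
import numpy as np, cv2
from workcell import r
def cal(n):
    c=r.get_calibration(n); f=210/np.tan(np.radians(c["fovy"])/2)
    return f,c["cx"],c["cy"],np.array(c["xyz"]),np.array(c["orientation"])
def ray(n,p):
    f,cx,cy,o,R=cal(n); d=R@np.array([(p[0]-cx)/f,(p[1]-cy)/f,1.]); return o,d/np.linalg.norm(d)
def onz(n,p,z):
    o,d=ray(n,p); return o+d*(z-o[2])/d[2]
def proj(n,X):
    f,cx,cy,o,R=cal(n); q=(np.atleast_2d(X)-o)@R; return np.c_[cx+f*q[:,0]/q[:,2],cy+f*q[:,1]/q[:,2]]
def tri(a,b):
    o1,d1=ray("scene",a); o2,d2=ray("top",b)
    t=np.linalg.lstsq(np.c_[d1,-d2],o2-o1,rcond=None)[0]; p,q=o1+t[0]*d1,o2+t[1]*d2
    return (p+q)/2,np.linalg.norm(p-q)
def blobs(img,lo,hi,box,amin=3):
    h=cv2.cvtColor(img,cv2.COLOR_BGR2HSV); m=cv2.inRange(h,lo,hi); k=np.zeros_like(m); x0,y0,x1,y1=box; k[y0:y1,x0:x1]=1
    n,l,s,c=cv2.connectedComponentsWithStats(m*k)
    return [(s[i,4],c[i].round(1).tolist(),s[i,:4].tolist(),(l==i)) for i in range(1,n) if s[i,4]>=amin]
E
python3 - <<'E'
from h import *
s=cv2.imread("pics/scene0.png"); t=cv2.imread("pics/top0.png")
c=lambda i,x,y: cv2.resize(i[y:y+75,x:x+100],(400,300),interpolation=cv2.INTER_CUBIC)
o=np.vstack([np.hstack([cv2.resize(t[150:255,320:445],(400,300),interpolation=cv2.INTER_CUBIC),c(t,195,160)]),np.hstack([cv2.resize(s[238:328,130:250],(400,300),interpolation=cv2.INTER_CUBIC),c(s,275,180)])])
cv2.imwrite("pics/m0.png",o)
for n,i,bx in(("top",t,(320,150,445,260)),("scene",s,(125,235,250,330))):
    for nm,lo,hi in(("blue",(100,120,60),(125,255,255)),("red",(0,150,90),(6,255,255)),("red2",(172,150,90),(180,255,255))):
        print(n,nm,[b[:3] for b in blobs(i,lo,hi,bx)])
E
```

```text
top blue [(np.int32(413), [354.8, 214.2], [344, 203, 23, 23])]
top red [(np.int32(13), [359.0, 244.7], [358, 242, 3, 6])]
top red2 []
scene blue [(np.int32(554), [200.6, 262.1], [189, 249, 25, 27])]
scene red [(np.int32(11), [184.9, 243.6], [184, 242, 3, 4]), (np.int32(4), [163.5, 313.5], [162, 312, 4, 4])]
scene red2 []
```

View pics/m0.png

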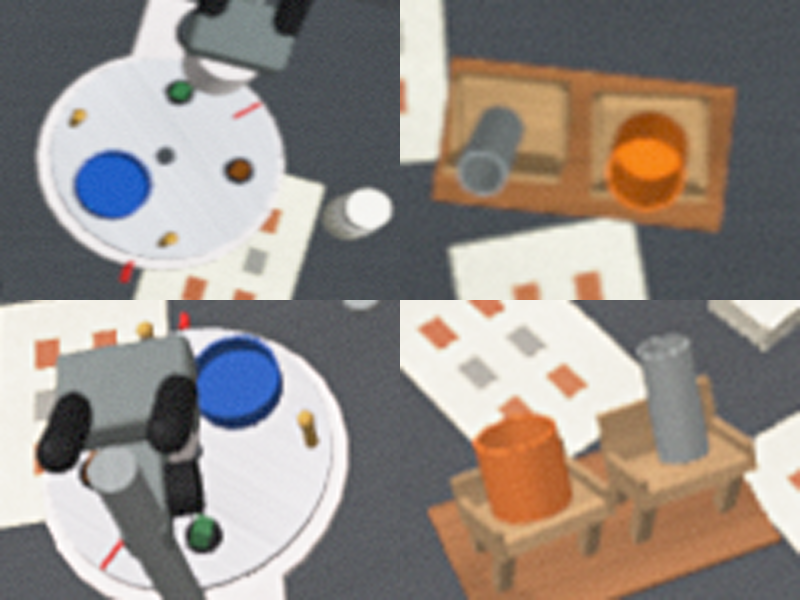

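The zoomed views show the whole rack, with steel on the left (+y) and orange on the right. Top view pixels: hub about (371.6,204.3), posts (344.4,191) and (372.5,233.7), outer end of the red line (401.2,186.7), tab (359,244.7). Next I'll turn these into positions and check them against the given sizes.

```bash
cat > meas.py <<'E'
from h import *
from scipy.optimize import least_squares
s=cv2.imread("pics/scene0.png"); t=cv2.imread("pics/top0.png")
# rack board corners (top view) at z=.008
C=np.array([onz("top",p,.008) for p in((207,174.5),(279,182),(275,217.7),(203,210))])
print("rack sides",[np.linalg.norm(C[i]-C[i-1]).round(3) for i in range(4)],"mid",C.mean(0).round(4))
ey=(C[0]-C[1]+C[3]-C[2]); ey/=np.linalg.norm(ey); print("rack yaw",np.degrees(np.arctan2(-ey[0],ey[1])).round(2))
# stage
hub=onz("top",(371.6,204.3),.034); dT=onz("top",(354.8,214.2),.058); dS=onz("scene",(201.2,261.5),.058)
pr=onz("top",(344.4,191),.077); pl=onz("top",(372.5,233.7),.077); pt=onz("top",(401.2,186.7),.032); tab=onz("top",(359,244.7),.025); tabS=onz("scene",(184.9,243.6),.025)
prS=onz("scene",(221.6,272.6),.077); plS=onz("scene",(173.5,246.4),.077); ptS=onz("scene",(161,317.5),.032)
for n,v in dict(hub=hub,dT=dT,dS=dS,pr=pr,prS=prS,pl=pl,plS=plS,pt=pt,ptS=ptS,tab=tab,tabS=tabS).items(): print(n,v[:2].round(4))
def f(q):
    x,y,a=q; P=lambda R,d:np.array([x+R*np.cos(a+np.radians(d)),y+R*np.sin(a+np.radians(d))])
    return np.concatenate([P(0,0)-hub[:2],P(.065,0)-dT[:2],P(.065,0)-dS[:2],P(.098,-55)-pr[:2],P(.098,55)-pl[:2],P(.098,-55)-prS[:2],P(.098,55)-plS[:2],P(.115,180)-pt[:2]])
q=least_squares(f,[*hub[:2],2.1],loss="soft_l1",f_scale=.003); print("axis",q.x[:2].round(4),"dish dir",np.degrees(q.x[2]).round(1),"res mm",(q.fun*1000).round(1))
v=((tab+tabS)/2)[:2]-q.x[:2]; print("tab r",np.linalg.norm(v).round(4),"stage yaw",(np.degrees(np.arctan2(v[1],v[0]))-180).round(1))
# orange
for n,i,b in(("top",t,(235,180,285,225)),("scene",s,(290,195,325,245))):
    print(n,[x[:3] for x in blobs(i,(5,170,90),(16,255,255),b,30)])
print("steel rim",tri((341,191.8),(216,203)))
E
python3 meas.py
```

```text
rack sides [np.float64(0.119), np.float64(0.238), np.float64(0.119), np.float64(0.235)] mid [0.5313 0.2056 0.008 ]
rack yaw -5.56
hub [ 0.5029 -0.2149]
dT [ 0.4662 -0.157 ]
dS [ 0.4758 -0.1569]
pr [ 0.5361 -0.1228]
prS [ 0.5415 -0.1219]
pl [ 0.4026 -0.2077]
plS [ 0.4082 -0.2086]
pt [ 0.562 -0.312]
ptS [ 0.5654 -0.3069]
tab [ 0.3738 -0.1738]
tabS [ 0.3817 -0.1761]
axis [ 0.5023 -0.2132] dish dir 121.8 res mm [-0.7  1.7  1.8 -0.9 -7.8 -1.1  4.7 -0.3  1.8 -0.  -0.7 -1.2 -3.8  0.8
  0.9  1.1]
tab r 0.1303 stage yaw -17.0
top [(np.int32(409), [256.5, 200.5], [247, 188, 20, 26])]
scene [(np.int32(485), [305.5, 221.8], [294, 208, 24, 28])]
steel rim (array([0.48587801, 0.27208838, 0.12390877]), np.float64(0.004508996568100481))
```

```bash
cat >> h.py <<'E'
def Rz(d): c,s=np.cos(np.radians(d)),np.sin(np.radians(d)); return np.array([[c,-s,0],[s,c,0],[0,0,1.]])
def Ry(d): c,s=np.cos(np.radians(d)),np.sin(np.radians(d)); return np.array([[c,0,s],[0,1,0],[-s,0,c]])
RACK=-5.56; RC=Rz(RACK)@Ry(-35)   # cup frame in stand
def cyl(o,R,rad,h):
    a=np.radians(np.arange(0,360,3)); c=np.c_[rad*np.cos(a),rad*np.sin(a),0*a]
    return o+np.vstack([c,c+[0,0,h]])@R.T
def bbox(n,P): q=proj(n,P); return np.r_[q.min(0),q.max(0)].round(1)
def hullc(n,P):
    m=cv2.moments(cv2.convexHull(proj(n,P).astype(np.float32))); return np.array([m['m10'],m['m01']])/m['m00']
E
python3 - <<'E'
from h import *
s=cv2.imread("pics/scene0.png"); t=cv2.imread("pics/top0.png")
m,e=tri((305.5,221.8),(256.5,200.5)); print("orange mid",m.round(4),e.round(4))
o=m-.029*RC[:,2]; print("orange origin",o.round(4))
P=cyl(o,RC,.03,.058)
for n in("top","scene"): print(n,bbox(n,P),hullc(n,P).round(1))
for n,i,b in(("top",t,(205,182,232,212)),("scene",s,(333,182,356,224))):
    B=blobs(i,(0,0,85),(180,50,195),b,25); print(n,[x[:3] for x in B])
m,e=tri((341,191.8),(216,203)); o=m-.085*RC[:,2]; P=cyl(o,RC,.019,.085); print("steel o",o.round(4))
for n in("top","scene"): print(n,bbox(n,P),hullc(n,P).round(1))
E
```

```text
orange mid [0.5033 0.1515 0.0766] 0.0011
orange origin [0.5199 0.1499 0.0529]
top [245.5 188.  266.8 213.1] [256.3 200.6]
scene [292.9 208.1 317.6 235.9] [305.4 221.9]
top [(np.int32(243), [217.2, 197.5], [209, 187, 17, 22])]
scene [(np.int32(691), [344.4, 198.2], [333, 182, 23, 39])]
steel o [0.5344 0.2674 0.0543]
top [209.1 186.2 226.2 208.4] [217.7 197.4]
scene [333.6 189.3 351.4 221.6] [342.6 205.4]
```

```bash
cat >> h.py <<'E'
OR=np.array([.521,.149,.059]); ST=np.array([.536,.267,.059]); NEST=np.array([.468,-.158,.036])
AX=np.array([.5023,-.2132]); FL1=np.diag([1.,-1,-1]); FL2=np.diag([-1.,1,-1])
def go(p,R,lin=False,feed=.15):
    r.move_linear(p,feed=feed,frame=R) if lin else r.move_ptp(p,R)
E
python3 - <<'E'
from h import *
print(r.read_ee_rot(),r.read_opening())
for F in(FL1,FL2):
    print("F")
    for n,p,R in(("w1",(.1,-.35,.42),F),("w2",(.36,.12,.42),F),("or",OR+.04*RC[:,2],RC@F),("orA",OR+.16*RC[:,2],RC@F),("st",ST+.072*RC[:,2],RC@F),("nest",NEST+[0,0,.04],F),("nestA",NEST+[0,0,.22],F)):
        q=r.ik(p,R); print(n,None if q is None else np.round(q,0))
for phi in range(186,45,-20):
  for y in(0,60,-60):
    e=np.array([np.cos(np.radians(phi)),np.sin(np.radians(phi)),0]); p=np.r_[AX+.1*e[:2],.065]
    z=-np.cos(.35)*np.array([0,0,1])-np.sin(.35)*e; x=Rz(y)@[1,0,0]; x-=z*(x@z); x/=np.linalg.norm(x); R=np.c_[x,np.cross(z,x),z]
    q=r.ik(p,R); print(phi,y,None if q is None else np.round(q,0))
E
```

```text
[[ 9.72100141e-01  2.34566168e-01 -1.68720202e-04]
 [ 2.34566219e-01 -9.72099649e-01  9.80710455e-04]
 [ 6.60286443e-05 -9.92924832e-04 -9.99999505e-01]] 0.08552201890150488
F
w1 [-81.  -9. 102.  -0.  86.   9.]
w2 [ 11.  -7. 101.  -0.  86. 101.]
or [  18.   25.  125.  256.   14. -146.]
orA None
st None
nest [-24.  29. 110.  -0.  41.  66.]
nestA [-24.  14. 102.  -0.  64.  66.]
F
w1 None
w2 [ 11.  -7. 101.  -0.  86. -79.]
or [ 18.  25. 125. 256.  14.  34.]
orA [ 23.   7. 130. -55.  20. -13.]
st [ 33.  26. 116. -68.  23.  10.]
nest [ -24.   29.  110.   -0.   41. -114.]
nestA [ -24.   14.  102.   -0.   64. -114.]
186 0 [-43.  25. 125.  43.  22.   8.]
186 60 [-43.  25. 125.  43.  22. -54.]
186 -60 [-43.  25. 125.  43.  22.  69.]
166 0 [-35.  23. 129.  38.  11.  18.]
166 60 [-35.  23. 129.  38.  11. -42.]
166 -60 [-35.  23. 129.  38.  11.  80.]
146 0 [-25.  23. 129. -21.   9.  84.]
146 60 [-25.  23. 129. -21.   9.  26.]
146 -60 [-25.  23. 129. -21.   9. 147.]
126 0 [-16.  25. 124. -41.  19. 110.]
126 60 [-16.  25. 124. -41.  19.  53.]
126 -60 None
106 0 [-10.  29. 117. -37.  31. 111.]
106 60 [-10.  29. 117. -37.  31.  53.]
106 -60 None
86 0 [ -8.  33. 107. -31.  42. 106.]
86 60 [ -8.  33. 107. -31.  42.  47.]
86 -60 [ -8.  33. 107. -31.  42. 164.]
66 0 [ -9.  38.  98. -25.  52.  99.]
66 60 [ -9.  38.  98. -25.  52.  38.]
66 -60 [ -9.  38.  98. -25.  52. 156.]
46 0 [-11.  43.  88. -19.  62.  91.]
46 60 [-11.  43.  88. -19.  62.  29.]
46 -60 [-11.  43.  88. -19.  62. 149.]
```

Run:
```python
from h import *
for F,fn in((FL1,1),(FL2,2)):
  for tau in(12,20):
    R=Rz(RACK)@Ry(-tau)@F
    for nm,o,h in(("or",OR,.045),("st",ST,.078)):
      G=o+h*RC[:,2]; p=G+.005*R[:,2]
      print(fn,tau,nm,[None if q is None else np.round(q).astype(int).tolist() for q in(r.ik(p+[0,0,dz],R) for dz in(0,.05,.1,.15))])
    for psi in(0,30,50,70,90):
      R2=Rz(psi)@Ry(35-tau)@F
      print(fn,tau,psi,[None if q is None else np.round(q).astype(int).tolist() for q in(r.ik(NEST+[0,0,.045+dz]+.005*R2[:,2],R2) for dz in(0,.1,.16))])
```

```text
1 12 or [[14, 26, 113, -8, 29, 116], [14, 21, 112, -7, 36, 114], [14, 16, 109, -6, 43, 113], [14, 13, 106, -5, 50, 112]]
1 12 st [[27, 27, 105, -11, 37, 130], [27, 23, 104, -9, 44, 129], [27, 19, 101, -8, 50, 127], [27, 16, 98, -8, 56, 126]]
1 12 0 [[-20, 38, 96, -8, 68, 75], [-20, 30, 94, -8, 78, 73], [-20, 26, 91, -8, 85, 72]]
1 12 30 [[-16, 36, 100, -19, 61, 56], [-16, 27, 97, -17, 72, 52], [-16, 23, 95, -17, 79, 50]]
1 12 50 [[-14, 34, 104, -25, 55, 43], [-14, 25, 101, -23, 66, 38], [-14, 21, 98, -22, 73, 35]]
1 12 70 [[-13, 32, 109, -32, 47, 31], [-13, 22, 106, -27, 58, 23], [-13, 17, 103, -25, 65, 19]]
1 12 90 [[-13, 30, 114, -38, 38, 18], [-13, 19, 111, -30, 49, 7], [-13, 14, 108, -27, 56, 2]]
1 20 or [[15, 25, 118, -21, 20, 130], [15, 19, 116, -16, 26, 124], [15, 14, 114, -13, 33, 120], [15, 10, 111, -11, 41, 118]]
1 20 st [[29, 26, 109, -23, 30, 143], [29, 21, 108, -19, 36, 139], [29, 17, 105, -17, 42, 136], [29, 14, 102, -15, 48, 133]]
1 20 0 [[-21, 35, 101, -6, 58, 73], [-21, 26, 98, -6, 70, 71], [-21, 22, 95, -6, 77, 71]]
1 20 30 [[-19, 33, 104, -14, 54, 51], [-19, 24, 10
[... 951 characters left out ...]
103, -25, 65, -161]]
2 12 90 [[-13, 30, 114, -38, 38, -162], None, None]
2 20 or [[15, 25, 118, -21, 20, -50], [15, 19, 116, -16, 26, -56], [15, 14, 114, -13, 33, -60], [15, 10, 111, -11, 41, -62]]
2 20 st [[29, 26, 109, -23, 30, -37], [29, 21, 108, -19, 36, -41], [29, 17, 105, -17, 42, -44], [29, 14, 102, -15, 48, -47]]
2 20 0 [[-21, 35, 101, -6, 58, -107], [-21, 26, 98, -6, 70, -109], [-21, 22, 95, -6, 77, -109]]
2 20 30 [[-19, 33, 104, -14, 54, -129], [-19, 24, 101, -12, 66, -132], [-19, 20, 98, -12, 73, -134]]
2 20 50 [[-17, 32, 106, -18, 49, -144], [-17, 23, 103, -16, 61, -149], [-17, 18, 100, -15, 68, -151]]
2 20 70 [[-17, 30, 110, -22, 43, -160], None, None]
2 20 90 [None, None, None]
```

```bash
cat >> h.py <<'E'
TAU=20; RG=Rz(RACK)@Ry(-TAU)@FL1; PSI=50; RP=Rz(PSI)@Ry(35-TAU)@FL1
E
python3 - <<'E'
from h import *
r.move_ptp((.1,-.35,.42),FL1); r.move_ptp((.36,.12,.42),FL1)
p=OR+.045*RC[:,2]+.005*RG[:,2]
r.move_ptp(p+[0,0,.12],RG); r.move_linear(p+[0,0,.03],feed=.15); 
r.move_linear(p,feed=.08); print("F",r.read_contact_force().round(1))
r.gripper_to(.05,f_grip=30); print(r.read_opening(),r.read_grip_force(),r.read_contact_force().round(1),r.read_clock())
s=r.snapshot("scene"); t=r.snapshot("top")
c=lambda i,x,y: cv2.resize(i[y:y+150,x:x+200],(400,300),interpolation=cv2.INTER_CUBIC)
cv2.imwrite("pics/g1.png",np.hstack([c(t,170,120),c(s,220,120)]))
E
```

```text
F [-0.  -0.  -0.5]
0.06039220099615942 29.705538156049442 [-6.  -0.3  9.9] 5.7
```

View pics/g1.png

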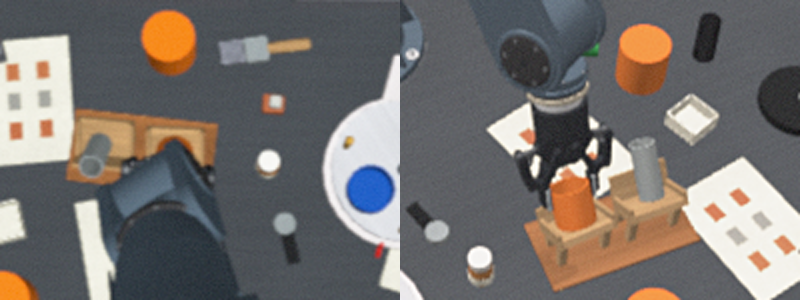

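Opening is 60.4 mm, so this is the 60 mm cup. The scene crop shows the fingers on both sides of the orange cup, around (570,200). Lift and carry it above the dish.

Run:
```python
from h import *
p=r.read_tool_pos()
r.move_linear(np.array(p)+[0,0,.14],feed=.12)
q=NEST+[0,0,.045]+.005*RP[:,2]
r.move_ptp(q+[0,0,.10],RP)
print(r.read_opening(),r.read_tool_pos().round(4),(q+[0,0,.1]).round(4),r.read_clock(),r.read_contact_force().round(1))
s=r.snapshot("scene"); t=r.snapshot("top"); cv2.imwrite("pics/s2f.png",s); cv2.imwrite("pics/t2f.png",t)
c=lambda i,x,y: cv2.resize(i[y:y+113,x:x+150],(400,300),interpolation=cv2.INTER_CUBIC)
cv2.imwrite("pics/g2.png",np.hstack([c(t,300,140),c(s,120,200)]))
P=cyl(NEST+[0,0,.1],np.eye(3),.03,.058); print("pred",bbox("scene",P),bbox("top",P),hullc("scene",P))
print([b[:3] for b in blobs(s,(5,170,90),(16,255,255),(150,190,260,300),30)],[b[:3] for b in blobs(t,(5,170,90),(16,255,255),(320,150,400,250),10)])
```

```text
0.05987710875364179 [ 0.4673 -0.1585  0.1761] [ 0.4672 -0.159   0.1762] 8.4833 [-0.  -0.3 -0.2]
pred [178.9 223.5 206.7 255.6] [348.9 195.4 372.6 219.2] [192.95169823 239.47685881]
[(np.int32(223), [199.6, 243.7], [190, 229, 17, 26])] [(np.int32(23), [394.4, 209.0], [392, 207, 6, 5])]
```

View pics/g2.png

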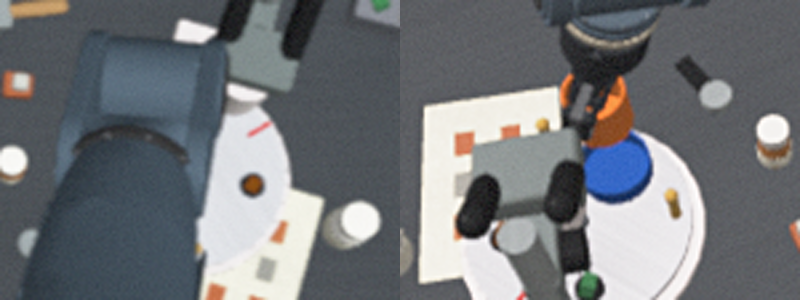

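The cup hangs upright over the dish. Its right edge (207) and bottom edge (255) in the scene view match the prediction. I'll lower it with force checks.

Run:
```python
from h import *
q=NEST+[0,0,.045]+.005*RP[:,2]
r.move_linear(q+[0,0,.03],feed=.1)
for dz in np.arange(.027,-.0125,-.0025):
    r.move_linear(q+[0,0,dz],feed=.05); f=r.read_contact_force()
    if np.linalg.norm(f)>1.5: break
print("stop dz",dz,f.round(1),r.read_clock())
s=r.snapshot("scene"); cv2.imwrite("pics/s3.png",s)
P=cyl(NEST+[0,0,dz],np.eye(3),.03,.058); print("pred",bbox("scene",P)); print([b[:3] for b in blobs(s,(5,170,90),(16,255,255),(150,190,260,300),30)],[b[:3] for b in blobs(s,(100,120,60),(125,255,255),(125,235,250,330))])
```

```text
stop dz 0.012000000000000007 [ 0.6 -1.3 -1. ] 11.1833
pred [185.5 241.1 211.3 271. ]
[(np.int32(174), [204.6, 260.2], [197, 247, 14, 23])] [(np.int32(134), [202.6, 269.6], [189, 254, 25, 22])]
```

Run:
```python
from h import *
q=NEST+[0,0,.045]+.005*RP[:,2]
r.pause(.2); print(r.read_contact_force().round(2))
for dz in np.arange(.010,-.0125,-.002):
    r.move_linear(q+[0,0,dz],feed=.04); r.pause(.05); f=r.read_contact_force(); print(round(dz,4),f.round(1))
    if f[2]>2.5 or np.linalg.norm(f)>6: break
print(r.read_clock())
s=r.snapshot("scene"); c=s[225:300,150:250]; cv2.imwrite("pics/s4.png",cv2.resize(c,(800,600),interpolation=cv2.INTER_CUBIC))
```

```text
[ 0.61  0.32 -1.27]
0.01 [-0.8  0.3 -1. ]
0.008 [-1.1  0.4 -0.2]
0.006 [ 0.5 -0.7 -1.1]
0.004 [-0.1  0.3 -0.9]
0.002 [0.6 0.  0.3]
0.0 [-3.1  4.7 10.7]
13.2333
```

View pics/s4.png

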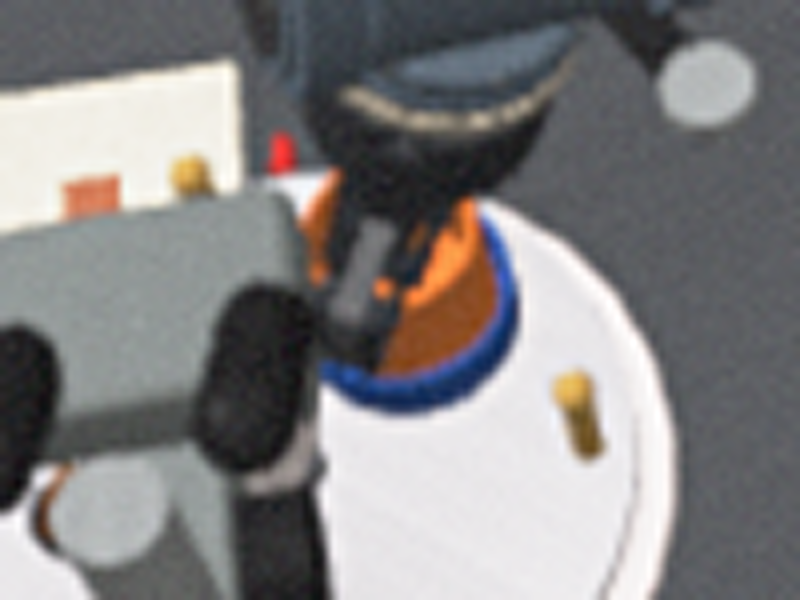

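The cup is inside the dish, with its floor contact at the expected height. Release and check.

Run:
```python
from h import *
q=NEST+[0,0,.045]+.005*RP[:,2]
r.move_linear(q+[0,0,.001],feed=.04)
r.gripper_to(.076); print(r.read_opening(),r.read_contact_force().round(1))
r.move_linear(q+[0,0,.06],feed=.1); r.move_linear(q+[0,0,.2],feed=.3)
r.move_ptp((.36,.12,.40),FL1); r.pause(.1)
print(r.read_clock())
s=r.snapshot("scene");t=r.snapshot("top")
c=lambda i,x,y: cv2.resize(i[y:y+75,x:x+100],(400,300),interpolation=cv2.INTER_CUBIC)
cv2.imwrite("pics/g5.png",np.hstack([c(t,320,165),c(s,150,225)])); cv2.imwrite("pics/s5f.png",s); cv2.imwrite("pics/t5f.png",t)
for nm,i,b in(("top",t,(320,150,385,250)),("scene",s,(150,235,250,330))):
    print(nm,[x[:3] for x in blobs(i,(5,170,90),(16,255,255),b,30)],[x[:3] for x in blobs(i,(100,120,60),(125,255,255),b)],bbox(nm,cyl(NEST,np.eye(3),.03,.058)),hullc(nm,cyl(NEST,np.eye(3),.03,.058)))
```

```text
0.07596662737200915 [ 1.1 -0.1  0.4]
16.525
top [(np.int32(288), [355.2, 213.2], [346, 204, 19, 20])] [(np.int32(42), [350.3, 218.9], [344, 206, 21, 20])] [344.6 202.  366.6 224.1] [355.61064722 213.07427651]
scene [(np.int32(464), [199.6, 257.2], [188, 245, 24, 26])] [(np.int32(109), [202.8, 269.4], [189, 254, 25, 22])] [186.3 243.3 211.9 272.9] [199.2442047  258.03843115]
```

View pics/g5.png

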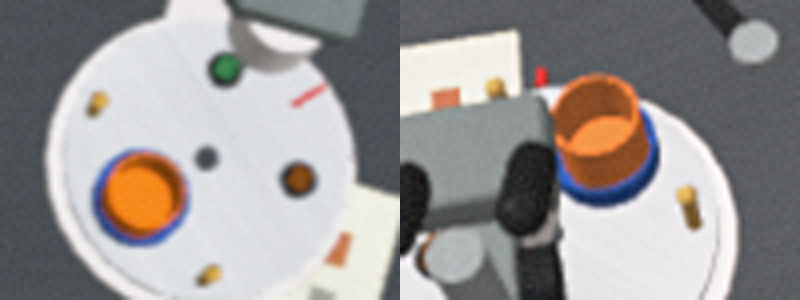

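The orange cup stands upright inside the blue dish: top view centre (355,213), against (355.6,213.1) predicted. Now the steel cup.

Run:
```python
from h import *
p=ST+.078*RC[:,2]+.005*RG[:,2]
r.gripper_to(.07)
r.move_ptp(p+[0,0,.09],RG); r.move_linear(p+[0,0,.03],feed=.15)
r.move_linear(p,feed=.08); print("F",r.read_contact_force().round(1))
r.gripper_to(.03,f_grip=30); print(r.read_opening(),r.read_grip_force(),r.read_contact_force().round(1))
r.move_linear(p+[0,0,.17],feed=.12)
q=NEST+[0,0,.004+.078]+.005*RP[:,2]
r.move_ptp(q+[0,0,.09],RP); r.pause(.1)
print(r.read_opening(),r.read_clock(),r.read_contact_force().round(1))
s=r.snapshot("scene"); t=r.snapshot("top"); cv2.imwrite("pics/s6.png",s)
print(bbox("scene",cyl(NEST+[0,0,.094],np.eye(3),.019,.085)).tolist())
c=lambda i,x,y: cv2.resize(i[y:y+113,x:x+150],(800,600),interpolation=cv2.INTER_CUBIC)
cv2.imwrite("pics/g6.png",c(s,120,180))
```

```text
F [-0.4  0.2 -0.7]
0.03611919574790315 31.004369203765236 [-2.1  0.8  5. ]
0.035862009560361396 22.675 [ 0.6  0.2 -0.8]
[181.7, 222.7, 202.8, 252.9]
```

View pics/g6.png

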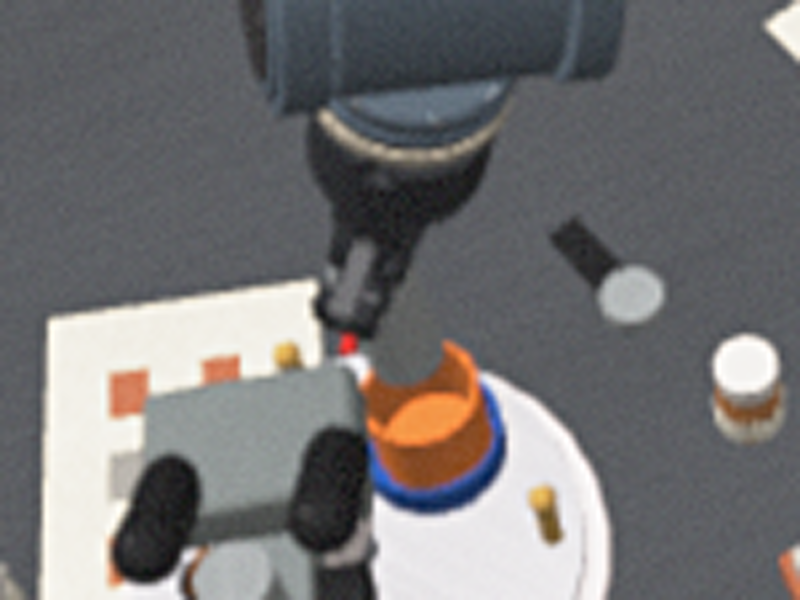

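The steel cup hangs above the orange one. Its bottom edge is near scene pixel (197,252), close to the prediction. The opening reads 36 mm rather than 38, so I'll check tilt numerically before inserting.

Run:
```python
from h import *
s=cv2.imread("pics/s6.png"); E3=np.eye(3); o=NEST+[0,0,.094]
a=np.radians(np.arange(0,360,3)); c=.019*np.c_[np.cos(a),np.sin(a),0*a]
for z in(0,.02,.04,.06,.085): print("z",z,bbox("scene",o+c+[0,0,z]),proj("scene",o+[0,0,z]).round(1))
g=cv2.cvtColor(s,cv2.COLOR_BGR2GRAY)
for y in range(222,256): print(y,g[y,180:216].tolist())
```

```text
z 0 [188.  240.1 202.8 252.9] [[195.4 246.5]]
z 0.02 [186.6 236.2 201.6 249.2] [[194.1 242.6]]
z 0.04 [185.2 232.2 200.3 245.3] [[192.8 238.7]]
z 0.06 [183.7 228.1 199.1 241.3] [[191.4 234.6]]
z 0.085 [181.7 222.7 197.5 236. ] [[189.6 229.3]]
222 [93, 96, 76, 57, 48, 46, 42, 38, 35, 37, 32, 43, 38, 39, 30, 36, 37, 40, 32, 39, 67, 83, 78, 89, 93, 98, 99, 93, 92, 95, 97, 96, 96, 91, 96, 95]
223 [97, 96, 76, 51, 50, 45, 37, 30, 30, 35, 35, 30, 29, 44, 29, 39, 41, 40, 42, 62, 90, 92, 92, 93, 92, 92, 97, 95, 97, 95, 92, 92, 92, 98, 98, 98]
224 [94, 96, 69, 53, 51, 51, 47, 46, 52, 44, 33, 34, 34, 35, 38, 31, 40, 38, 47, 75, 94, 94, 94, 93, 92, 95, 93, 94, 92, 95, 96, 98, 98, 95, 94, 96]
225 [96, 95, 56, 51, 51, 46, 77, 76, 76, 68, 41, 28, 35, 30, 28, 44, 48, 40, 62, 87, 99, 92, 97, 98, 92, 95, 97, 93, 92, 99, 97, 97, 96, 94, 94, 98]
226 [94, 86, 56, 41, 48, 52, 93, 105, 103, 90, 60, 42, 41, 31, 24, 35, 39, 52, 78, 94, 98, 100, 94, 93, 96, 100, 91, 95, 98, 100, 98, 97, 95, 94, 98, 96]
227 [93, 80, 44, 44, 41, 76, 115, 118, 117, 97, 69, 39, 37, 39, 39, 42, 36, 66, 89, 94, 95, 97, 93, 90, 94,
[... 3786 characters left out ...]
7, 229, 200, 148, 101]
252 [149, 147, 149, 151, 137, 111, 97, 154, 148, 108, 88, 94, 93, 95, 95, 91, 90, 92, 90, 90, 84, 84, 84, 83, 89, 98, 98, 109, 145, 143, 148, 202, 238, 242, 228, 178]
253 [150, 146, 147, 152, 137, 117, 94, 106, 111, 93, 91, 86, 88, 91, 94, 90, 83, 89, 85, 86, 84, 86, 84, 88, 89, 96, 95, 111, 150, 135, 100, 136, 212, 236, 242, 234]
254 [146, 149, 149, 149, 141, 123, 97, 83, 95, 92, 89, 95, 87, 91, 86, 88, 87, 88, 108, 122, 142, 149, 147, 150, 143, 138, 122, 115, 157, 130, 87, 91, 155, 230, 236, 237]
255 [147, 147, 150, 152, 143, 118, 103, 77, 82, 90, 87, 89, 88, 94, 91, 90, 108, 140, 154, 163, 170, 174, 174, 171, 174, 169, 159, 149, 158, 125, 85, 77, 115, 201, 232, 231]
```

Run:
```python
from h import *
s=cv2.imread("pics/s6.png"); h=cv2.cvtColor(cv2.GaussianBlur(s,(3,3),0),cv2.COLOR_BGR2HSV)
for y in range(238,264): print(y,"".join("o" if (h[y,x,1]>110 and (h[y,x,0]<22 or h[y,x,0]>170)) else "B" if h[y,x,1]>120 and 95<h[y,x,0]<130 else "#" if h[y,x,2]<75 else "." if h[y,x,2]<125 else "w" for x in range(178,222)))
print(s[240,205:214].tolist(), s[244,196:200].tolist())
g=s.astype(int); 
for y in(236,240,244,248): print(y,[int(g[y,x,0]-g[y,x,2]) for x in range(188,216)])
```

```text
238 w.##.....######.............................
239 w.###...######..............................
240 ww.###########..............................
241 ww.##########...............................
242 www.#.ooo####...............................
243 www...ooo####...............................
244 www..wooo................www................
245 www..wooow...............ooow...............
246 www..woowww..............ooooow.............
247 wwwwwwwwwwww.............oooooo.............
248 wwwwwwwwwwww.............oooooow............
249 wwwwwwwwwwwww...........oooooooww...........
250 wwwwwwwwwwwww..........oooooooowwwww........
251 wwwwwww.wwwoo.........ooooooooowwwwww.......
252 wwwwwww..wooooo.....oooooooooooowwwwwww.....
253 wwwwwww..woooooooooooooooooooooowwwwwwwww...
254 wwwwwww...oooooooooooooooooooooowwwwwwwwwww.
255 wwwwwww....ooooooooooooooooooooowwwwwwwwwwww
256 wwwwwww....oooooooooooooooooooooowBwwwwwwwww
257 wwwwwwww...oooooooooooooooooooooo.Bwwwwwwwww
258 wwwwwwww...oooooooooooooooooooooo.Bwwwwwwwww
259 wwwwwww...woooooooooooooooooooooo.wBwwwwwwww
260 ww........woooooooooooooooooooooowwBwwwwwwww
261 w.########.ooooooooooooooooooooooo.Bwwwwwwww
262 .##########.oooooooooooooooooooooo.Bwwwwwwww
263 .##########.woooooooooooooooooooow.Bwwwwwwww
[[102, 97, 95], [99, 95, 91], [99, 97, 93], [99, 93, 94], [96, 92, 87], [98, 95, 93], [99, 91, 90], [101, 97, 95], [102, 99, 95]] [[97, 97, 97], [95, 99, 97], [98, 98, 99], [99, 99, 96]]
236 [3, 3, 4, 0, 2, 6, -2, -1, 0, 0, 0, 3, 5, 7, 7, 7, 5, 6, 7, 5, 9, 6, 4, 5, 5, 6, 3, 6]
240 [3, 4, 0, -3, 2, 2, 2, -1, 0, -1, -2, -1, -2, 4, 4, 5, 4, 7, 8, 6, 5, 9, 5, 9, 6, 7, 7, 7]
244 [7, -2, 1, -1, 2, 3, 1, 1, 0, -2, -1, 3, 3, 4, -7, -79, -78, -24, 6, 15, 11, 7, 8, 5, 6, 6, 5, 5]
248 [1, 0, -2, 4, 0, 0, 2, 0, 1, -2, -1, 2, 3, 7, -35, -89, -108, -119, -153, -181, -119, -20, 9, 8, 5, 6, 3, 7]
```

Measured edges agree with an upright cup in place (right edge 202.5 against 202.8, bottom 252.5 against 252.9). Insert it.

Run:
```python
from h import *
q=NEST+[0,0,.004+.078]+.005*RP[:,2]
r.move_linear(q+[0,0,.058],feed=.1); r.pause(.1); f0=r.read_contact_force()
for dz in list(np.arange(.05,.010,-.006))+list(np.arange(.010,-.0125,-.002)):
    r.move_linear(q+[0,0,dz],feed=.06); r.pause(.04); f=r.read_contact_force()-f0
    if f[2]>3 or np.linalg.norm(f)>6: break
print(round(dz,4),f.round(1),r.read_clock())
if dz<.006:
    r.move_linear(q+[0,0,dz+.001],feed=.04)
    r.gripper_to(.058); print(r.read_opening(),r.read_contact_force().round(1))
    r.move_linear(q+[0,0,dz+.05],feed=.1); r.move_linear(q+[0,0,.16],feed=.3)
    r.move_ptp((.33,.05,.40),FL1); r.pause(.1)
s=r.snapshot("scene");t=r.snapshot("top"); print(r.read_clock())
c=lambda i,x,y: cv2.resize(i[y:y+75,x:x+100],(400,300),interpolation=cv2.INTER_CUBIC)
cv2.imwrite("pics/g7.png",np.hstack([c(t,320,165),c(s,150,225)])); cv2.imwrite("pics/s7f.png",s); cv2.imwrite("pics/t7f.png",t)
```

```text
-0.002 [-0.7  2.5 13.1] 27.4583
0.05783871476322562 [0.4 0.5 0.4]
30.5
```

View pics/g7.png

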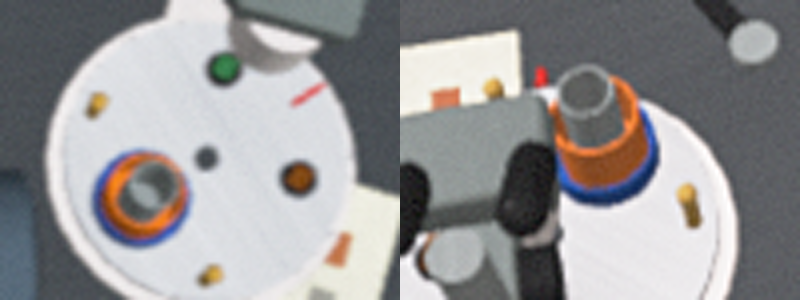

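The steel cup stands nested in the orange cup, with both upright. Next I'll plan the clockwise push on post_left, checking IK along the arc before moving.

```bash
cat >> h.py <<'E'
def pose(phi,dz=0,rad=.1):
    lam=np.interp(phi,[75,130],[22,0]); l=np.radians(lam); a=np.radians(phi); e=np.array([np.cos(a),np.sin(a),0])
    z=-np.cos(l)*np.array([0,0,1])-np.sin(l)*e; x=np.array([np.sin(a),-np.cos(a),0])
    p=np.r_[AX,0]+rad*e+[0,0,.052+dz]-.014*z   # tip at radius rad, z .052
    return p,np.c_[x,np.cross(z,x),z]
def arc(a,b,feed=.06,n=6):
    for ph in np.linspace(a,b,max(2,int(abs(a-b)/n)+2))[1:]:
        p,R=pose(ph); r.move_linear(p,feed=feed,frame=R)
E
python3 - <<'E'
from h import *
for dz in(.15,): print(r.ik(*pose(196,dz)).round(0))
for ph in range(196,46,-15):
    q=r.ik(*pose(ph)); print(ph,None if q is None else q.round(0))
# lens clearance at end
p,R=pose(49); L=np.array([AX[0]+.065*np.cos(np.radians(-17)),AX[1]+.065*np.sin(np.radians(-17))])
S=Rz(17)
for k in(.06,.12,.2,.25):
    c=p-k*R[:,2]; v=S@np.r_[c[:2]-AX,0]; print("tool at",k,"z",c[2].round(3),"stage xy",v[:2].round(3))
E
```

```text
[-36.  14. 108.  -0.  58. -52.]
196 [-36.  28. 114.  -0.  38. -52.]
181 [-34.  27. 116.  -0.  37. -35.]
166 [-31.  27. 117.  -0.  36. -17.]
151 [-28.  27. 117.  -0.  36.   1.]
136 [-24.  27. 116.  -0.  37.  20.]
121 [-20.  27. 116.  -4.  34.  42.]
106 [-15.  29. 114. -15.  33.  72.]
91 [-10.  32. 109. -25.  39.  99.]
76 [ -7.  36. 102. -29.  48. 118.]
61 [ -8.  40.  94. -25.  57. 127.]
tool at 0.06 z 0.121 stage xy [0.052 0.117]
tool at 0.12 z 0.176 stage xy [0.061 0.137]
tool at 0.2 z 0.25 stage xy [0.073 0.165]
tool at 0.25 z 0.297 stage xy [0.081 0.182]
```

Run:
```python
from h import *
r.gripper_to(.0)
r.move_ptp(*pose(197,.17)); r.move_linear(pose(197)[0],feed=.15); f0=r.read_contact_force()
arc(197,66); print(r.read_clock(),(r.read_contact_force()-f0).round(1))
p,R=pose(69); r.move_linear(p,feed=.06,frame=R)
t=r.snapshot("top"); s=r.snapshot("scene"); cv2.imwrite("pics/t8.png",t); cv2.imwrite("pics/s8.png",s)
c=lambda i,x,y: cv2.resize(i[y:y+113,x:x+150],(400,300),interpolation=cv2.INTER_CUBIC)
cv2.imwrite("pics/g8.png",np.hstack([c(t,300,150),c(s,110,215)]))
for n,i,bx in(("top",t,(320,150,445,260)),("scene",s,(125,225,250,330))):
    print(n,[b[:3] for b in blobs(i,(0,150,90),(6,255,255),bx,2)],[b[:3] for b in blobs(i,(5,170,90),(16,255,255),bx,20)])
```

```text
41.7083 [ 0.2 -0.1 -0.3]
top [] [(np.int32(103), [369.4, 184.8], [362, 173, 20, 19])]
scene [(np.int32(10), [184.8, 243.9], [184, 242, 3, 5])] [(np.int32(163), [197.7, 303.0], [186, 286, 21, 26])]
```

View pics/g8.png

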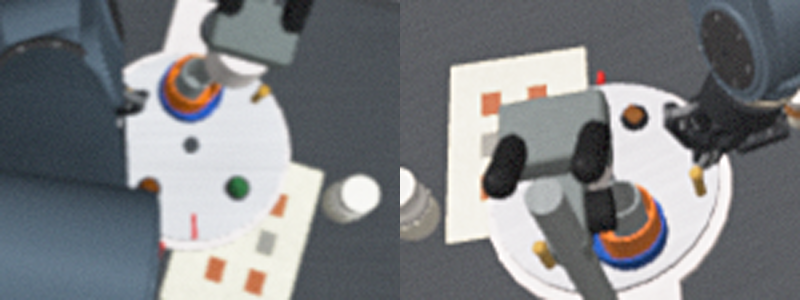

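The picture shows the nest moved round to the rear, both cups still nested. The red line is near top pixel (373,231–240) and the tab at about (360,244). I'll measure the remaining angle, then finish the push.

```bash
cat >> h.py <<'E'
def pointer(t):
    h=t.astype(int); red=h[...,2]-np.maximum(h[...,0],h[...,1]); out=[]
    for y in range(218,246):
        for x in range(345,395):
            if red[y,x]>25:
                w=onz("top",(x,y),.032)[:2]-AX; R=np.hypot(*w)
                if .07<R<.114: out.append((R,np.degrees(np.arctan2(w[1],w[0]))%360,red[y,x],x,y))
    return np.array(out)
E
python3 - <<'E'
from h import *
o=pointer(cv2.imread("pics/t8.png")); print(o.round(1)[:, 1:].tolist()); print(o[:,0].round(3), np.average(o[:,1],weights=o[:,2]))
E
```

```text
[[127.1, 26.0, 353.0, 218.0], [128.7, 47.0, 354.0, 218.0], [129.1, 34.0, 353.0, 219.0], [130.6, 48.0, 354.0, 219.0], [132.3, 57.0, 355.0, 219.0], [130.9, 30.0, 353.0, 220.0], [132.5, 34.0, 354.0, 220.0], [134.2, 48.0, 355.0, 220.0], [136.0, 52.0, 356.0, 220.0], [137.7, 35.0, 356.0, 221.0], [139.6, 43.0, 357.0, 221.0], [181.1, 37.0, 372.0, 230.0], [178.9, 29.0, 371.0, 231.0], [181.0, 85.0, 372.0, 231.0], [183.2, 52.0, 373.0, 231.0], [178.9, 26.0, 371.0, 232.0], [181.0, 101.0, 372.0, 232.0], [183.0, 58.0, 373.0, 232.0], [178.9, 29.0, 371.0, 233.0], [180.9, 93.0, 372.0, 233.0], [182.9, 58.0, 373.0, 233.0], [178.9, 27.0, 371.0, 234.0], [180.8, 87.0, 372.0, 234.0], [182.7, 57.0, 373.0, 234.0], [180.7, 86.0, 372.0, 235.0], [182.6, 65.0, 373.0, 235.0], [180.7, 91.0, 372.0, 236.0], [182.5, 78.0, 373.0, 236.0], [180.6, 92.0, 372.0, 237.0], [182.4, 87.0, 373.0, 237.0], [178.9, 26.0, 371.0, 238.0], [180.6, 91.0, 372.0, 238.0], [182.3, 86.0, 373.0, 238.0], [180.5, 72.0, 372.0, 239.0], [182.2, 67.0, 373.0, 239.0], [180.5, 28.0, 372.0, 240.0]]
[0.073 0.07  0.075 0.073 0.07  0.077 0.075 0.072 0.07  0.072 0.07  0.082
 0.085 0.085 0.085 0.088 0.088 0.089 0.092 0.092 0.092 0.095 0.095 0.095
 0.098 0.098 0.101 0.101 0.104 0.104 0.108 0.108 0.108 0.111 0.111 0.114] 170.63384811836247
```

Run:
```python
from h import *
arc(69,48.7,feed=.04,n=7); f=r.read_contact_force()
p,R=pose(54); r.move_linear(p,feed=.05,frame=R)
r.move_linear(p-.16*R[:,2],feed=.2); r.move_ptp((.36,.14,.40),FL1); r.pause(.2)
t=r.snapshot("top"); s=r.snapshot("scene"); cv2.imwrite("pics/t9.png",t); cv2.imwrite("pics/s9.png",s)
o=pointer(t); o=o[(o[:,1]>150)&(o[:,1]<180)&(o[:,0]>.08)]; print(o[:,[0,1,2]].round(3).tolist()); print("pointer",np.average(o[:,1],weights=o[:,2]))
b=[x for x in blobs(t,(0,140,80),(8,255,255),(350,225,372,252),2)]; print([x[:3] for x in b])
print([x[:3] for x in blobs(t,(5,170,90),(16,255,255),(345,150,410,230),10)],r.read_clock(),f.round(1))
```

```text
[[0.087, 161.855, 30.0], [0.086, 163.868, 79.0], [0.085, 165.924, 49.0], [0.09, 162.457, 47.0], [0.089, 164.406, 97.0], [0.088, 166.394, 47.0], [0.093, 163.018, 68.0], [0.092, 164.907, 84.0], [0.091, 166.83, 26.0], [0.096, 163.543, 86.0], [0.095, 165.374, 75.0], [0.1, 162.29, 33.0], [0.099, 164.035, 99.0], [0.098, 165.812, 63.0], [0.103, 162.801, 47.0], [0.102, 164.497, 96.0], [0.101, 166.223, 44.0], [0.106, 163.281, 70.0], [0.105, 164.932, 86.0], [0.104, 166.609, 27.0], [0.11, 162.155, 26.0], [0.109, 163.735, 90.0], [0.108, 165.341, 76.0], [0.113, 162.623, 26.0], [0.112, 164.163, 66.0], [0.111, 165.727, 45.0]]
pointer 164.36607922246733
[(np.int32(13), [359.0, 245.0], [358, 242, 3, 7])]
[(np.int32(100), [375.1, 185.2], [368, 173, 19, 19]), (np.int32(21), [351.5, 215.1], [350, 213, 4, 6])] 46.425 [0.4 0.3 0.1]
```

Run:
```python
from h import *
t=cv2.imread("pics/t9.png"); o=pointer(t); o=o[(o[:,1]>150)&(o[:,1]<180)&(o[:,0]>.08)]
W=np.array([onz("top",(a,b),.032)[:2] for a,b in o[:,3:]]); m=np.average(W,axis=0,weights=o[:,2])
d=np.linalg.svd((W-m)*np.sqrt(o[:,2:3]))[2][0]; n=np.array([-d[1],d[0]])
h=t.astype(int); red=h[...,2]-np.maximum(h[...,0],h[...,1]); P=[(x,y,red[y,x]) for y in range(240,252) for x in range(354,366) if red[y,x]>25]; P=np.array(P); c=np.average(P[:,:2],axis=0,weights=P[:,2])
for z in(.02,.025,.03):
    T=onz("top",c,z)[:2]; print(z,c.round(2),"tab perp to line mm",((T-m)@n*1000).round(1),"ang tab",np.degrees(np.arctan2(*(T-AX)[::-1])).round(2),"dir line",np.degrees(np.arctan2(d[1],d[0])).round(1)%180, "axis off line",((AX-m)@n*1000).round(1))
# tolerant cup check
print(hullc("top",cyl(np.r_[AX+.065*np.array([np.cos(np.radians(-16)),np.sin(np.radians(-16))]),.036],np.eye(3),.03,.058)).round(1))
```

```text
0.02 [359.16 244.77] tab perp to line mm -1.5 ang tab 163.47 dir line 163.4 axis off line -1.6
0.025 [359.16 244.77] tab perp to line mm -2.1 ang tab 163.21 dir line 163.4 axis off line -1.6
0.03 [359.16 244.77] tab perp to line mm -2.7 ang tab 162.95 dir line 163.4 axis off line -1.6
[378.3 183.1]
```

```bash
python3 -c "
from workcell import r
print(r.close_job(), r.read_clock())"
```

```text
the job is handed in; nothing more can be done
the job is handed in; nothing more can be done
```

The job is handed in (verdict not shown): the orange cup stands in the blue dish with the steel cup inside it, and the red line measured 1–3 mm from the index (limit 6 mm) at about 46 s. The lens partly hid the nest in the last check.

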